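# Clamp a cigar mould in the bench press

### The arm

A 7-joint arm with a two-finger parallel gripper is mounted at the origin on the work surface. World frame = base frame: x ahead of the robot, y to its left, z up, the work surface at z = 0. Lengths are in mm, angles in rad, forces in N, time in s.
With the tool pointing down it reaches from about 400 to 875 mm from the base axis. Payload 19.3 kg.
Tool frame: the origin (TCP) lies at the very end of the fingers, on their centre line; the grasp point (between the pads) lies 19 mm behind it; y points along the fingers, z is the direction in which the jaws open and shut, and the axes are right-handed (so a half turn about y gives the same grasp; the last joint's range is limited). The gripper opens to 85 mm and grips with 20 to 120 N. Pads are 22 mm wide; open, the fingers measure 114 mm over their backs; the gripper's body (76 mm by 85 mm) begins 54 mm behind the grasp point. The pads swing forward as they close: fully open they stand 13 mm farther back than shut.
Start: joints at [-1.203, 0.521, -0.036, 1.599, 0.021, 1.021, -0.113], TCP at [264.984, 566.037, 231.291] pointing down, gripper open.
Joint ranges: [-2.91, 2.91], [-0.3, 2.13], [-1.5, 1.42], [0.17, 2.43], [-1.26, 4.41], [0.16, 1.93], [-2.52, 2.52]. Speed limits (rad/s): [1.89, 1.89, 2.39, 2.39, 3.01, 3.01, 3.01].

### API

Orientations are given as a unit quaternion [x, y, z, w].
In Python, from station import read_state, read_camera, get_calibration, hand_in, look_for gives the robot as it stands.
- The arm moves only by the tool drive_tool, never from a script. Its argument "moves" is a list of rows, each an object of numbers: "dx", "dy", "dz": the shift along the tool's x, y, z in units of 25 mm (1.0 is 25 mm); "wx", "wy", "wz": the turn, a rotation vector about the tool's x, y, z in units of 6 degrees (1.0 is 6 degrees); "claw": the opening in per cent of the stroke, from 0 (shut) to 100 (fully open). A call has 1 to 5 rows; each row is the pose to reach, as a shift and turn from the pose commanded when the call began, along the tool's axes at that moment; what a row does not reach only later rows make up. A row lasts 1/10 s, in which the tool goes at most 50 mm and 8.59 degrees, less where a joint would pass 70% of its speed; a pose out of reach is approached as far as the arm can. A call with a gripper value outside its range is refused whole. The fingers move at their own pace and stop on an object; the grip force is fixed at half the most. Time passes only in rows, so rows that repeat a pose let the fingers close. It gives the time, the measured TCP pose, the force and the opening at its end, in the units of the state.
- read_state(): the state, without advancing time (a new reading comes with each control period).
- read_camera(name): name is "side" or "top"; returns the picture (420x560x3 uint8, red, green, blue); there is no depth.
- get_calibration(name): a dict with "fov_y" (degrees; the focal length in pixels is half the picture's height over the tangent of half this angle, whatever the lens; pixels are square), "cx", "cy" (the principal point, pixels), "pose" (4x4, takes a point from camera to world coordinates). Camera axes: x right, y up, looking along -z (the intrinsics and any distortion apply to the point x, -y, -z); pixel columns grow to the right and rows downward; lengths in mm; the calibration is good to about 2 mm. A picture is of the moment at which its call begins. get_calibration takes no time and is no camera call.
- hand_in(): hands the job in, once; it reports no verdict.
Trained networks look in the newest picture that a camera, given by its name, has taken for a name from the list of things; names that differ only in an ending like _2 or _b are one class to them, and where a whole thing is asked for, a point or a joint stands for the part that bears it (a point fixed in the world has none). Each returns a list of dicts, best first, with "p" (0 to 1); they miss things now and then, are a little off and sometimes report something else, mostly with a low value. They report only what shows in the picture. A call takes as long as a camera call. They do not tell look-alikes from the thing itself.
- look_for(camera, target): "extent" ([left, top, right, bottom] in pixels, round what is visible of it).
The state is a dict: "time_s": time; "q": joint angles; "qd": joint speeds; "joint_efforts": joint torques, N m; "tcp_pos": TCP position; "ee_rot": TCP orientation; "wrist_force": force on the tool from outside, world axes, zero at the start; "wrist_torque": the same for the moment, N m; "gripper_width": finger opening in mm.
Only numpy, scipy, OpenCV 4.12 (cv2) and the standard library are available. Lean on these libraries where they do the work, as an engineer would, in place of code of your own. Each camera call takes 0.05 s, during which the arm holds its last target.

### The job

Clamp the wooden cigar mould in the bench press: swing the folding handle of the crank on top up until it stands upright, and crank clockwise (seen from above) until the crank goes clearly stiff and the mould is held firmly, without crushing it. Then fold the handle down flat over the crank arm again, leaving the press tight and the things lying around it where they are.

Things in the scene. Friction and masses are not known exactly. Their poses are not given: they have to be found in the camera images.
- press: Small fixed screw press. Origin at the centre of the underside of its grey base plate (180 x 200 x 25 mm); z up. Two columns (22 mm diameter, at 82 mm to either side along y) carry a grey top beam (55 mm along x, 200 mm along y, its top 173 mm above the bench). The crank turns on top of the beam about the vertical screw axis through the origin.
- platen: Dark steel plate 130 x 125 x 18 mm that the screw drives down, 5 mm per radian of cranking. Origin: centre of its underside, 119 mm above the bench at crank value 0. A sprung steel foot (68 mm wide) under it is screwed out by an amount that differs each time and is not told: neither platen height nor crank angle tells when the foot bears on the mould. Feel it.
- mould: Loose wooden mould block of two halves, 150 x 100 x 50 mm, 0.9 kg, lying on the press base under the platen, roughly aligned with the press. Origin at the centre of its underside.
- crank (a joint): Turn of the crank, rad; grows clockwise seen from above, lowers the platen, stays where left. Starts in -0.8 to 0.8; the foot meets the mould 2.7 to 6.5 rad further on. Level force at the upright grip, square to the arm, to keep it turning: about 3.5 N running free, then rising by about 1.4 N per further 0.2 rad. Firm is 4 to 7 N above the free force; 9 N above crushes the mould.
- handle (a joint): Fold of the crank handle, rad: 0 = lying flat over the crank arm and pointing towards the hub (its stop), 1.57 = standing upright (its other stop). Friction, about 1 to 2 N at the grip, keeps it where it is left.
- screw_axis (a point): Point on the vertical axis of the crank, 200 mm above the bench (on top of the crank arm).
- pivot (a point): The hinge of the folding handle near the end of the crank arm, 70 mm from the screw axis and 213 mm above the bench; it travels round with the crank. The hinge axis is level and square to the arm. The arm below is 12 mm wide with its top at 200 mm; two small cheeks of the hinge (24 mm across, 18 mm along the arm) reach up to 219 mm.
- grip (a point): Middle of the handle's black grip, on its centre line, 55 mm from the pivot (flat: 15 mm from the screw axis, 213 mm above the bench; upright: straight above the pivot, at 268 mm). The grip is a round sleeve about 19 mm in diameter, 66 mm long (18 to 84 mm from the pivot), that spins freely on the handle; 4 mm lie between it and the arm when flat.
- spare_mould: Bystander: a second mould, 150 x 100 x 50 mm, on the bench beside the press.
- bundle: Bystander: bundle of cigars in a paper band, 140 mm long, 68 mm high, beside the press.
- scissors: Bystander: orange-handled scissors lying in front of the press, 160 mm long, 9 mm high.
There are look-alikes about, which are no part of the job. Leave any blue or purple look-alike of the mould alone.

How it is judged (in metres and radians):
On the way, in this order (a step that is already met when the one before it is completed fails the run):
1. the handle stands upright (value of joint handle above 1.35 rad), for 0.2 s.
2. with the handle out, the crank has brought the press to bear firmly on the mould (contact force between platen and mould above 40 N and value of joint handle above 1.2 rad), for 0.3 s.
At the end, for the whole second after the job is handed in: The handle lies folded flat (within 0.15 rad), the press bears on the mould with more than 40 N, and the crank is at rest (value of joint handle below 0.15 rad and contact force between platen and mould above 40 N and velocity of joint crank between -0.1 and 0.1 rad/s); the robot touches nothing.
It fails at once if the mould is crushed (the press bears on it with more than 130 N) (contact force between platen and mould above 130 N).
It fails at once if the spare mould, the bundle or the scissors beside the press are moved more than 20 mm (distance of any of spare_mould, bundle, scissors from where it was at the start of the episode above 0.02 m).
It also fails if it takes over 72 s, if anything falls off the work surface, if the arm or the gripper's body presses on something with over 40 N, if the wrist force passes 120 N, or if a joint passes its speed limit or range.

## Working session

There is one attempt and no reset: what is moved stays moved. The work goes in short steps, Python scripts to look and compute and a tool call to move; the robot and the scene stay as the last step left them, time stands still between calls to the robot, and variables do not carry over. Pictures are saved under pics/ and viewed, and the job is handed in when it is done.

Besides the shell and the picture viewer there is one more tool, called after "Request:" as name(argument=value, ...) on one line, values as JSON. drive_tool: Moves the arm, as the interface text tells. Its arguments: {"type":"object","properties":{"moves":{"type":"array"}},"required":["moves"]}

```bash
ls; mkdir -p pics
python3 - <<'E'
from station import *
import cv2
print(read_state())
for n in("side","top"):
    im=read_camera(n); cv2.imwrite(f"pics/{n}0.png",im[:,:,::-1]); print(n,get_calibration(n))
    for t in("crank","handle","grip","press","mould","pivot","scissors","bundle","spare_mould"):
        print(t,[(round(d['p'],2),[round(v) for v in d['extent']]) for d in look_for(n,t)][:3])
E
```

```text
pics
{'time_s': 0.0, 'q': array([-1.20318885,  0.52200891, -0.03633155,  1.59993948,  0.02119599,
        1.02109333, -0.11278339]), 'qd': array([ 0.0012997 ,  0.00044861, -0.00160233,  0.00077313, -0.00094523,
        0.00112598,  0.00047638]), 'joint_efforts': array([-1.68447018e-04, -9.27097464e+01,  1.98014729e+00, -3.69941103e+01,
        1.80294999e-02,  8.02447874e-03, -4.51837445e-05]), 'tcp_pos': array([264.87145688, 565.76673801, 230.75339795]), 'ee_rot': array([ 0.69060469, -0.15361057,  0.15349474, -0.68986109]), 'wrist_force': array([ 0.25560164,  0.30563079, -0.34083699]), 'wrist_torque': array([-0.03537757, -0.01419976,  0.03237751]), 'gripper_width': 85.49322896907537}
side {'fov_y': 56.115881965475296, 'cx': 285.217647634449, 'cy': 215.90625485724306, 'pose': array([[ 7.37826107e-01, -3.77134581e-01,  5.59805452e-01,
         1.08921419e+03],
       [ 6.74816926e-01,  4.30961509e-01, -5.99077869e-01,
        -6.05249443e+02],
       [-1.53216214e-02,  8.19781487e-01,  5.72471451e-01,
         7.07606154e+02],
       [ 0.00000000e+00,  0.00000000e+00,  0.00000000e+00,
[... 687 characters left out ...]
7212e+02],
       [-9.98196234e-01, -5.97825161e-02,  5.50724478e-03,
        -1.76843889e+01],
       [-7.70396259e-03,  2.18526094e-01,  9.75800694e-01,
         9.62746655e+02],
       [ 0.00000000e+00,  0.00000000e+00,  0.00000000e+00,
         1.00000000e+00]])}
crank [(0.81, [245, 191, 298, 241])]
handle [(0.61, [257, 198, 291, 231])]
grip [(0.71, [254, 199, 290, 231]), (0.7, [245, 188, 298, 240]), (0.2, [227, 174, 304, 252])]
press [(0.74, [214, 175, 320, 276])]
mould [(0.94, [129, 144, 185, 210]), (0.93, [370, 117, 433, 182]), (0.92, [342, 244, 416, 319])]
pivot [(0.85, [243, 188, 297, 237])]
scissors [(0.63, [248, 272, 305, 321])]
bundle []
spare_mould [(0.78, [155, 228, 217, 304])]
```

Run:
```python
import cv2
t=cv2.imread("pics/top0.png"); s=cv2.imread("pics/side0.png")
cv2.imwrite("pics/topc.png",cv2.resize(t[160:290,195:335],None,fx=4.5,fy=4.5,interpolation=cv2.INTER_CUBIC))
cv2.imwrite("pics/sidec.png",cv2.resize(s[170:310,220:360],None,fx=4.2,fy=4.2,interpolation=cv2.INTER_CUBIC))
```

```text
(no output)
```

View pics/top0.png

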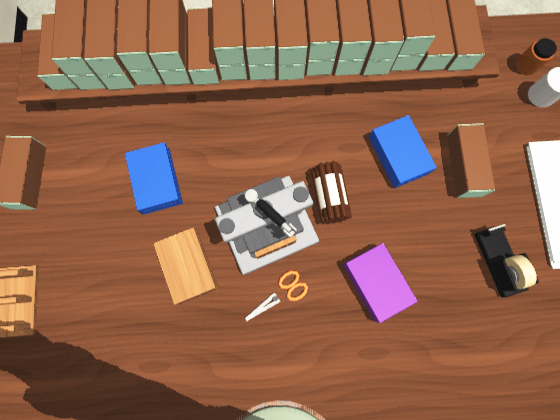

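View pics/side0.png

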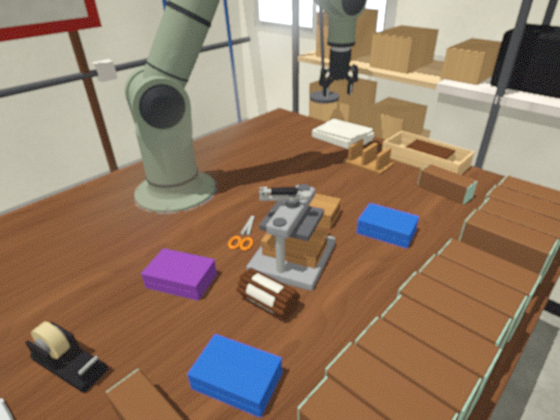

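```bash
sleep 1
```

```text
(no output)
```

View pics/topc.png

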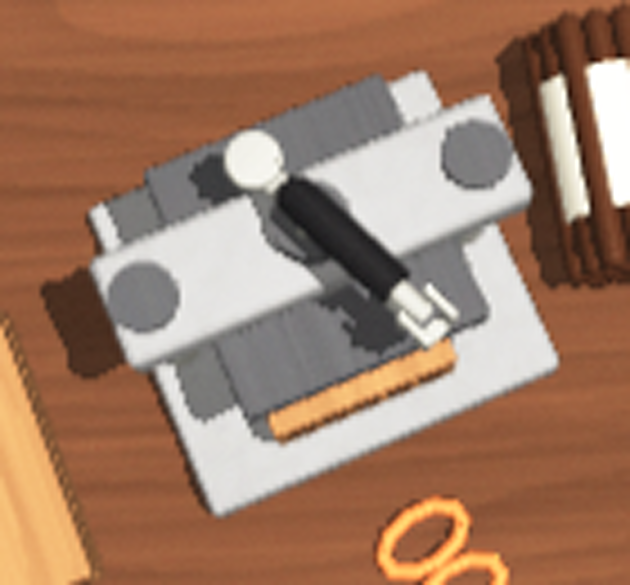

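View pics/sidec.png

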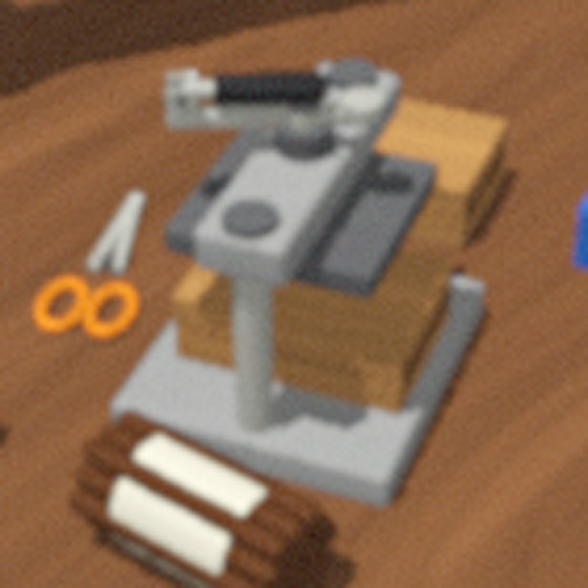

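The top view shows the press in the middle. The column caps are at about (301,194) and (227,226), and the black grip runs from (258,201) to (284,224). The hinge is at about (289,231) and the light end at (252,196). The wooden block under the platen is the mould, and the wooden one at (185,266) is the spare. The blue and purple ones are look-alikes and the scissors are in front.

```bash
cat > h.py <<'E'
import numpy as np
from station import *
def ray(n,u,v):
    c=get_calibration(n);f=210/np.tan(np.radians(c['fov_y']/2));P=np.array(c['pose'])
    d=P[:3,:3]@np.array([(u-c['cx'])/f,-(v-c['cy'])/f,-1]);return P[:3,3],d
def atz(n,u,v,z):
    o,d=ray(n,u,v);return (o+d*(z-o[2])/d[2])
def proj(n,p):
    c=get_calibration(n);f=210/np.tan(np.radians(c['fov_y']/2));P=np.array(c['pose'])
    q=P[:3,:3].T@(np.asarray(p,float)-P[:3,3]);return c['cx']+f*q[0]/-q[2],c['cy']-f*q[1]/-q[2]
E
python3 - <<'E'
from h import *
T=lambda x,y,z:atz("top",195+x/4.5,160+y/4.5,z).round(1)
S=lambda x,y,z:atz("side",220+x/4.2,170+y/4.2,z).round(1)
print("caps top",T(478,153,175),T(143,297,175)," side",S(250,218,175),S(352,75,175))
print("beam corners",T(490,95,173),T(530,200,173),T(90,262,173),T(135,368,173))
print("pivot",T(425,315,215),"grip ends",T(285,190,218),T(400,285,218),"knob",T(255,160,218))
print("pivot side",S(180,98,213), "grip side",S(215,88,213),S(320,88,213))
print("base corners",T(215,515,25),T(557,363,25),T(420,70,25))
print("sc",[T(x,y,5) for x,y in((430,540),)], atz("top",308,290,5),atz("top",245,320,5))
print("bundle",[atz("top",u,v,60) for u,v in((313,167),(351,218))], "spare",[atz("top",u,v,50) for u,v in((155,240),(196,228),(215,290),(175,304))])
E
```

```text
caps top [573.6 -74.7 175. ] [516.4  79.9 175. ]  side [574.8 -74.4 175. ] [518.3  79.2 175. ]
beam corners [601.3 -82.3 173. ] [550.7 -96.7 173. ] [534.3 103.5 173. ] [485.   84.7 173. ]
pivot [494.  -44.2 215. ] grip ends [551.3  12.2 218. ] [507.  -34.4 218. ] knob [565.4  24.5 218. ]
pivot side [501.6 -53.3 213. ] grip side [509.  -32.3 213. ] [554.6   7.3 213. ]
base corners [427.1  64.9  25. ] [ 495.4 -118.7   25. ] [661.  -57.2  25. ]
sc [array([408.4, -46.2,   5. ])] [382.73741882 -85.77857495   5.        ] [323.29818012  65.74347491   5.        ]
bundle [array([ 667.75873538, -115.84802593,   60.        ]), array([ 538.87142203, -193.69587086,   60.        ])] spare [array([516.66606507, 262.84576966,  50.        ]), array([539.10541926, 167.30737225,  50.        ]), array([394.70165901, 126.63940873,  50.        ]), array([369.33616707, 216.96768194,  50.        ])]
```

```bash
cat > ov.py <<'E'
from h import *
import cv2
def draw(n,im,ax,th,x0,y0,w,k,out,fold=0):
    im=cv2.resize(im[y0:y0+w,x0:x0+w],None,fx=k,fy=k,interpolation=cv2.INTER_CUBIC)
    r=np.array([np.cos(th),np.sin(th),0]);a=np.array([ax[0],ax[1],0]);pv=a+70*r+[0,0,213]
    hd=-r*np.cos(fold)+np.array([0,0,np.sin(fold)])
    pts=[pv,pv+18*hd,pv+55*hd,pv+84*hd,a+[0,0,200]]
    yw=np.radians(20.2);X=np.array([np.cos(yw),np.sin(yw),0]);Y=np.array([-X[1],X[0],0])
    pts+=[a+sx*27.5*X+sy*100*Y+[0,0,173] for sx in(1,-1) for sy in(1,-1)]
    for i,p in enumerate(pts):
        u,v=proj(n,p);c=(int((u-x0+.5)*k),int((v-y0+.5)*k))
        cv2.circle(im,c,3,[(0,0,255),(0,255,0),(255,0,255),(0,255,0),(255,255,0)][min(i,4)],-1)
    cv2.imwrite(out,im); return im
E
python3 - <<'E'
from ov import *
t=cv2.imread("pics/top0.png"); s=cv2.imread("pics/side0.png")
a=draw("top",t,(545,2.4),np.radians(223.5),210,165,110,3.6,"pics/o1.png")
b=draw("side",s,(545,2.4),np.radians(223.5),235,170,110,3.6,"pics/o2.png")
cv2.imwrite("pics/o12.png",np.hstack([a,b]))
st=read_state()
from scipy.spatial.transform import Rotation as R
print(R.from_quat(st['ee_rot']).as_matrix().round(3))
E
```

```text
[[ 0.906 -0.     0.424]
 [-0.424 -0.     0.906]
 [-0.    -1.    -0.   ]]
```

View pics/o12.png

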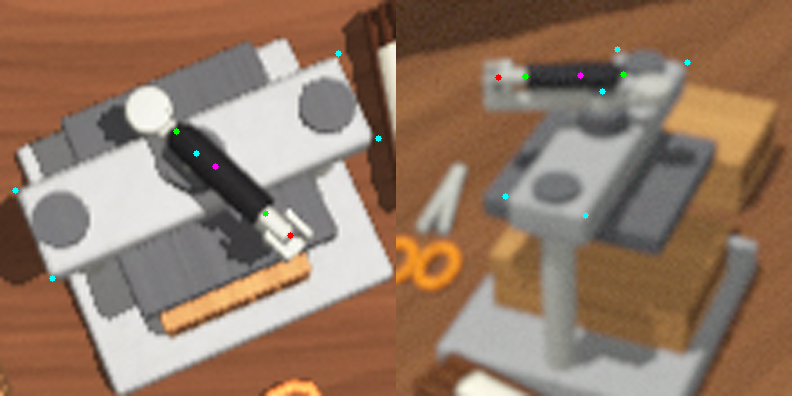

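```bash
cat >> h.py <<'E'
from scipy.spatial.transform import Rotation as Rot
def tgt(pos,jaw_deg,tilt=None):
    """pos TCP mm; tool down, jaw z axis at world angle"""
    j=np.radians(jaw_deg);z=np.array([np.cos(j),np.sin(j),0]);y=np.array([0,0,-1.]);x=np.cross(y,z)
    M=np.column_stack([x,y,z]);return go(pos,M)
def go(pos,M):
    s=read_state();R=Rot.from_quat(s['ee_rot']).as_matrix()
    d=R.T@(np.asarray(pos)-s['tcp_pos'])/25;w=np.degrees(Rot.from_matrix(R.T@M).as_rotvec())/6
    print("d",d.round(2),"w",w.round(2),"tcp",s['tcp_pos'].round(1),"F",s['wrist_force'].round(1),"g",round(s['gripper_width'],1),"t",round(s['time_s'],2))
E
python3 -c "
from h import *
tgt((533.5,-6.8,290),-46.5)"
```

```text
d [ 19.44  -2.35 -16.2 ] w [ 0.   18.57  0.  ] tcp [265.  566.  231.3] F [ 0.  -0.1 -0.3] g 85.3 t 1.0
```

Request:
drive_tool(moves=[{"dx": 2,"dy": -2.4,"dz": -1.6,"wy": 1.4,"claw": 60},{"dx": 3.4,"dy": -2.4,"dz": -2.8,"wy": 2.8,"claw": 60},{"dx": 4.8,"dy": -2.4,"dz": -4,"wy": 4.2,"claw": 60},{"dx": 6.2,"dy": -2.4,"dz": -5.2,"wy": 5.6,"claw": 60},{"dx": 7.6,"dy": -2.4,"dz": -6.4,"wy": 7,"claw": 60}])

```text
validation failed for argument at $.mo...
```

```bash
python3 -c "
from h import *
tgt((533.5,-6.8,290),-46.5)"
```

```text
d [ 19.44  -2.35 -16.2 ] w [ 0.   18.57  0.  ] tcp [265.  566.  231.3] F [ 0.  -0.1 -0.3] g 85.3 t 1.0
```

Request:
drive_tool(moves=[{"dx": 2.0,"dy": -2.4,"dz": -1.6,"wx": 0.0,"wy": 1.4,"wz": 0.0,"claw": 60.0},{"dx": 3.4,"dy": -2.4,"dz": -2.8,"wx": 0.0,"wy": 2.8,"wz": 0.0,"claw": 60.0},{"dx": 4.8,"dy": -2.4,"dz": -4.0,"wx": 0.0,"wy": 4.2,"wz": 0.0,"claw": 60.0},{"dx": 6.2,"dy": -2.4,"dz": -5.2,"wx": 0.0,"wy": 5.6,"wz": 0.0,"claw": 60.0},{"dx": 7.6,"dy": -2.4,"dz": -6.4,"wx": 0.0,"wy": 7.0,"wz": 0.0,"claw": 60.0}])

```text
time_s: 1.5
tcp_pos: [363.5, 352.6, 291.7]
ee_rot: [-0.588, 0.393, -0.392, 0.589]
wrist_force: [2.3, 0.5, -0.2]
gripper_width: 51.1
```

```bash
python3 -c "
from h import *
tgt((533.5,-6.8,290),-46.5)"
```

```text
d [15.89  0.05  0.76] w [-0.000e+00  1.151e+01 -1.000e-02] tcp [363.5 352.6 291.7] F [ 2.3  0.5 -0.2] g 51.1 t 1.5
```

Works with all keys present.

Request:
drive_tool(moves=[{"dx": 2.0,"dy": 0.0,"dz": 0.1,"wx": 0.0,"wy": 1.4,"wz": 0.0,"claw": 60.0},{"dx": 4.0,"dy": 0.0,"dz": 0.2,"wx": 0.0,"wy": 2.8,"wz": 0.0,"claw": 60.0},{"dx": 6.0,"dy": 0.0,"dz": 0.4,"wx": 0.0,"wy": 4.2,"wz": 0.0,"claw": 60.0},{"dx": 8.0,"dy": 0.0,"dz": 0.5,"wx": 0.0,"wy": 5.6,"wz": 0.0,"claw": 60.0},{"dx": 10.0,"dy": 0.0,"dz": 0.6,"wx": 0.0,"wy": 7.0,"wz": 0.0,"claw": 60.0}])

```text
time_s: 2.0
tcp_pos: [474.4, 128.5, 291.5]
ee_rot: [-0.408, 0.577, -0.577, 0.409]
wrist_force: [1.5, 1.4, -0.1]
gripper_width: 51.2
```

```bash
python3 -c "
from h import *
tgt((533.5,-6.8,290),-46.5)"
```

```text
d [4.32 0.06 4.03] w [-0.    4.51 -0.01] tcp [474.4 128.5 291.5] F [ 1.5  1.4 -0.1] g 51.2 t 2.0
```

Request:
drive_tool(moves=[{"dx": 1.2,"dy": 0.0,"dz": 1.1,"wx": 0.0,"wy": 1.3,"wz": 0.0,"claw": 50.0},{"dx": 2.4,"dy": 0.0,"dz": 2.2,"wx": 0.0,"wy": 2.6,"wz": 0.0,"claw": 50.0},{"dx": 3.4,"dy": 0.0,"dz": 3.2,"wx": 0.0,"wy": 3.8,"wz": 0.0,"claw": 50.0},{"dx": 4.3,"dy": 0.0,"dz": 4.0,"wx": 0.0,"wy": 4.5,"wz": 0.0,"claw": 50.0},{"dx": 4.3,"dy": 0.0,"dz": 4.0,"wx": 0.0,"wy": 4.5,"wz": 0.0,"claw": 50.0}])

```text
time_s: 2.5
tcp_pos: [534.0, -7.7, 291.2]
ee_rot: [0.262, -0.656, 0.657, -0.262]
wrist_force: [-0.6, 0.6, 0.8]
gripper_width: 42.6
```

```bash
python3 -c "
from ov import *
tgt((533.5,-6.8,204),-46.5)
t=read_camera('top')[:,:,::-1];s=read_camera('side')[:,:,::-1]
a=draw('top',t,(544,3.5),np.radians(223.5),210,165,110,3.6,'pics/o1.png')
b=draw('side',s,(544,3.5),np.radians(223.5),235,150,110,3.6,'pics/o2.png')
cv2.imwrite('pics/o3.png',np.hstack([a,b]))"
```

```text
d [-0.01  3.49 -0.05] w [-0.02 -0.    0.01] tcp [534.   -7.7 291.2] F [-0.6  0.6  0.8] g 42.6 t 2.5
```

View pics/o3.png

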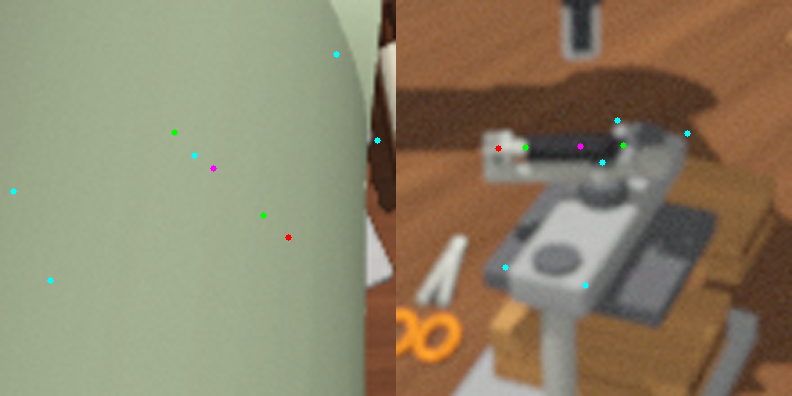

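The side view shows the open fingers at about (397,160) in world terms, straight above the grip, and the model dots sit on the grip and hinge. Next I descend.

Request:
drive_tool(moves=[{"dx": 0.0,"dy": 1.2,"dz": 0.0,"wx": 0.0,"wy": 0.0,"wz": 0.0,"claw": 50.0},{"dx": 0.0,"dy": 2.2,"dz": 0.0,"wx": 0.0,"wy": 0.0,"wz": 0.0,"claw": 50.0},{"dx": 0.0,"dy": 3.0,"dz": 0.0,"wx": 0.0,"wy": 0.0,"wz": 0.0,"claw": 50.0},{"dx": 0.0,"dy": 3.4,"dz": 0.0,"wx": 0.0,"wy": 0.0,"wz": 0.0,"claw": 50.0},{"dx": 0.0,"dy": 3.55,"dz": 0.0,"wx": 0.0,"wy": 0.0,"wz": 0.0,"claw": 50.0}])

```text
time_s: 3.1
tcp_pos: [532.9, -3.1, 201.8]
ee_rot: [-0.265, 0.656, -0.655, 0.265]
wrist_force: [0.9, 0.4, 0.7]
gripper_width: 42.9
```

Request:
drive_tool(moves=[{"dx": 0.0,"dy": 0.0,"dz": 0.0,"wx": 0.0,"wy": 0.0,"wz": 0.0,"claw": 30.0},{"dx": 0.0,"dy": 0.0,"dz": 0.0,"wx": 0.0,"wy": 0.0,"wz": 0.0,"claw": 26.0},{"dx": 0.0,"dy": 0.0,"dz": 0.0,"wx": 0.0,"wy": 0.0,"wz": 0.0,"claw": 24.0}])

```text
time_s: 3.4
tcp_pos: [535.3, -5.3, 204.0]
ee_rot: [0.263, -0.655, 0.657, -0.266]
wrist_force: [8.4, -9.2, 0.0]
gripper_width: 20.7
```

```bash
python3 -c "
from ov import *
tgt((533.5,-6.8,202),-46.5)
s=read_camera('side')[:,:,::-1]
b=draw('side',s,(544,3.5),np.radians(223.5),235,130,110,5,'pics/o5.png')"
```

```text
d [ 0.09  0.08 -0.01] w [-0.05  0.06 -0.02] tcp [535.3  -5.3 204. ] F [ 8.4 -9.2  0. ] g 20.7 t 3.4
```

View pics/o5.png

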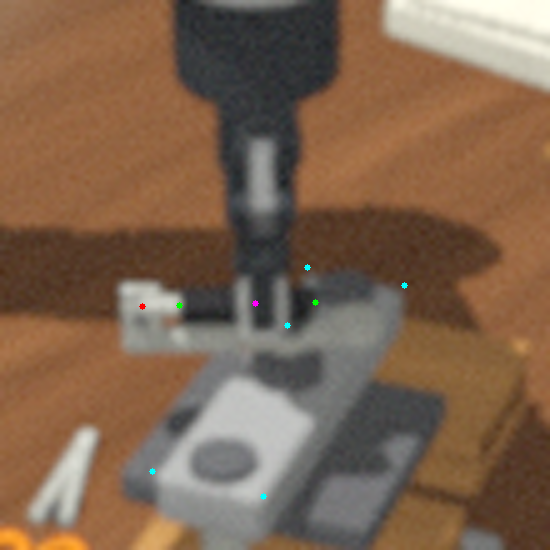

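Request:
drive_tool(moves=[{"dx": 0.0,"dy": 0.0,"dz": 0.06,"wx": 0.0,"wy": 0.0,"wz": 0.0,"claw": 18.0},{"dx": 0.0,"dy": 0.0,"dz": 0.06,"wx": 0.0,"wy": 0.0,"wz": 0.0,"claw": 10.0},{"dx": 0.0,"dy": 0.0,"dz": 0.06,"wx": 0.0,"wy": 0.0,"wz": 0.0,"claw": 10.0}])

```text
time_s: 3.75
tcp_pos: [536.1, -6.1, 204.0]
ee_rot: [0.263, -0.655, 0.657, -0.265]
wrist_force: [7.4, -7.1, 2.1]
gripper_width: 16.2
```

```bash
python3 -c "
from ov import *
tgt((533.5,-6.8,202),-46.5)"
```

```text
d [ 0.1   0.08 -0.05] w [-0.04  0.06 -0.03] tcp [536.1  -6.1 204. ] F [ 7.4 -7.1  2.1] g 16.2 t 3.75
```

Request:
drive_tool(moves=[{"dx": 0.03,"dy": -0.36,"dz": 0.05,"wx": 0.0,"wy": 0.0,"wz": 0.0,"claw": 5.0},{"dx": 0.11,"dy": -0.71,"dz": 0.05,"wx": 0.0,"wy": 0.0,"wz": 0.0,"claw": 5.0},{"dx": 0.25,"dy": -1.05,"dz": 0.05,"wx": 0.0,"wy": 0.0,"wz": 0.0,"claw": 5.0}])

```text
time_s: 4.05
tcp_pos: [530.2, -11.9, 229.2]
ee_rot: [0.264, -0.655, 0.657, -0.264]
wrist_force: [-2.0, -12.2, -15.6]
gripper_width: 15.9
```

```bash
python3 -c "
from ov import *
tgt((533.5,-6.8,202),-46.5)
s=read_camera('side')[:,:,::-1]
b=draw('side',s,(544,3.5),np.radians(223.5),235,130,110,5,'pics/o6.png',.47)"
```

```text
d [-0.24  1.09 -0.06] w [-0.01  0.06  0.02] tcp [530.2 -11.9 229.2] F [ -2.  -12.2 -15.6] g 15.9 t 4.05
```

View pics/o6.png

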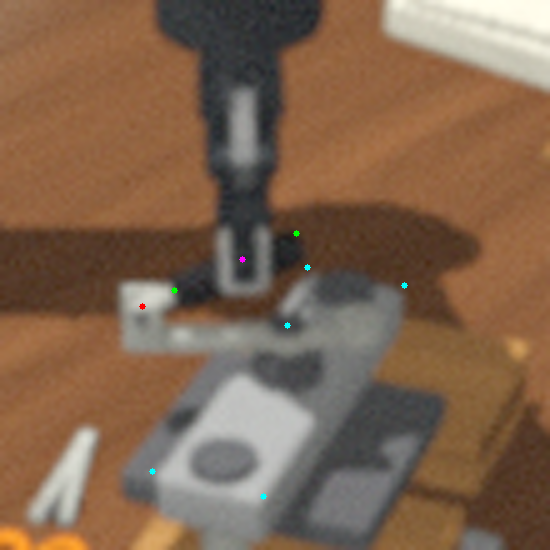

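Request:
drive_tool(moves=[{"dx": 0.19,"dy": -0.31,"dz": 0.04,"wx": 0.0,"wy": 0.0,"wz": 0.0,"claw": 5.0},{"dx": 0.42,"dy": -0.58,"dz": 0.04,"wx": 0.0,"wy": 0.0,"wz": 0.0,"claw": 5.0},{"dx": 0.7,"dy": -0.82,"dz": 0.04,"wx": 0.0,"wy": 0.0,"wz": 0.0,"claw": 5.0},{"dx": 1.01,"dy": -1.01,"dz": 0.04,"wx": 0.0,"wy": 0.0,"wz": 0.0,"claw": 5.0}])

```text
time_s: 4.5
tcp_pos: [512.1, -29.2, 254.1]
ee_rot: [0.265, -0.656, 0.656, -0.264]
wrist_force: [-4.8, -4.6, -19.6]
gripper_width: 14.3
```

```bash
python3 -c "
from ov import *
tgt((533.5,-6.8,202),-46.5)
s=read_camera('side')[:,:,::-1]
b=draw('side',s,(544,3.5),np.radians(223.5),235,130,110,5,'pics/o7.png',1.1)"
```

```text
d [-1.24  2.08 -0.05] w [0.   0.06 0.01] tcp [512.1 -29.2 254.1] F [ -4.8  -4.6 -19.6] g 14.3 t 4.5
```

View pics/o7.png

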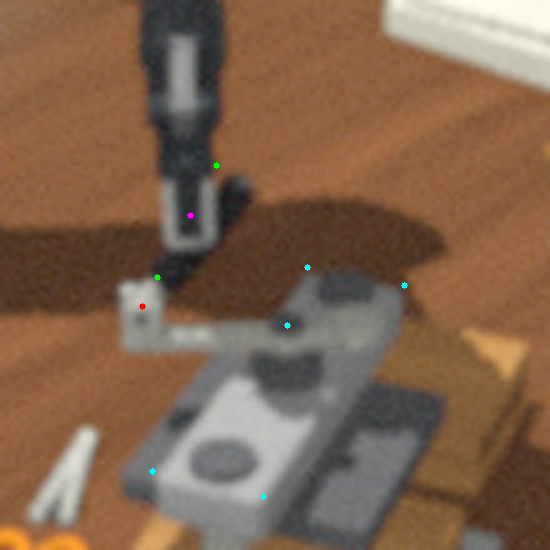

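Request:
drive_tool(moves=[{"dx": 0.0,"dy": 0.0,"dz": 0.0,"wx": 0.0,"wy": 0.0,"wz": 0.0,"claw": 45.0},{"dx": 0.0,"dy": -0.3,"dz": 0.0,"wx": 0.0,"wy": 0.0,"wz": 0.0,"claw": 45.0},{"dx": 0.0,"dy": -1.6,"dz": 0.0,"wx": 0.0,"wy": 0.0,"wz": 0.0,"claw": 45.0},{"dx": -0.8,"dy": -2.6,"dz": 0.0,"wx": 0.0,"wy": 0.0,"wz": 0.0,"claw": 45.0},{"dx": -2.6,"dy": -2.6,"dz": 0.0,"wx": 0.0,"wy": 0.0,"wz": 0.0,"claw": 0.0}])

```text
time_s: 5.05
tcp_pos: [561.2, 15.1, 324.1]
ee_rot: [0.261, -0.656, 0.657, -0.266]
wrist_force: [1.4, 0.2, 0.3]
gripper_width: 25.6
```

Request:
drive_tool(moves=[{"dx": 0.0,"dy": 0.0,"dz": 0.0,"wx": 0.0,"wy": 0.0,"wz": 0.0,"claw": 0.0},{"dx": 0.0,"dy": 0.5,"dz": 0.0,"wx": 0.0,"wy": 0.0,"wz": 0.0,"claw": 0.0}])

```text
time_s: 5.25
tcp_pos: [561.2, 17.5, 307.6]
ee_rot: [0.264, -0.655, 0.656, -0.266]
wrist_force: [0.2, -1.0, -0.6]
gripper_width: 0.1
```

```bash
cat >> h.py <<'E'
def rel(ax=(544,3.5),th=223.5):
    s=read_state();t=np.radians(th);r=np.array([np.cos(t),np.sin(t)]);p=s['tcp_pos'][:2]-ax
    n=np.array([-r[1],r[0]]);f=s['wrist_force'][:2]
    print("radial",round(p@r,1),"ccw",round(p@n,1),"z",round(s['tcp_pos'][2],1),"F rad/ccw/z",round(f@r,1),round(f@n,1),round(s['wrist_force'][2],1),"g",round(s['gripper_width'],1),"t",round(s['time_s'],2))
E
python3 -c "
from ov import *
tgt((533.5,-6.8,202),-46.5);rel()
s=read_camera('side')[:,:,::-1]
b=draw('side',s,(544,3.5),np.radians(223.5),235,130,110,5,'pics/o8.png',0.87)"
```

```text
d [ 1.48  4.22 -0.08] w [-0.02  0.08 -0.02] tcp [561.2  17.5 307.6] F [ 0.2 -1.  -0.6] g 0.1 t 5.25
radial -22.1 ccw 1.7 z 307.6 F rad/ccw/z 0.6 0.9 -0.6 g 0.1 t 5.25
```

View pics/o8.png

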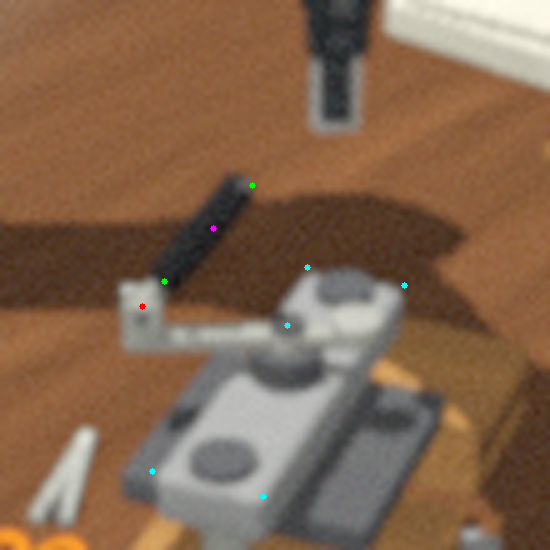

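Request:
drive_tool(moves=[{"dx": 0.0,"dy": 1.0,"dz": 0.0,"wx": 0.0,"wy": 0.0,"wz": 0.0,"claw": 0.0},{"dx": 0.3,"dy": 1.8,"dz": 0.0,"wx": 0.0,"wy": 0.0,"wz": 0.0,"claw": 0.0},{"dx": 1.0,"dy": 1.9,"dz": 0.0,"wx": 0.0,"wy": 0.0,"wz": 0.0,"claw": 0.0},{"dx": 1.7,"dy": 1.9,"dz": 0.0,"wx": 0.0,"wy": 0.0,"wz": 0.0,"claw": 0.0},{"dx": 2.3,"dy": 1.9,"dz": 0.0,"wx": 0.0,"wy": 0.0,"wz": 0.0,"claw": 0.0}])

```text
time_s: 5.8
tcp_pos: [517.5, -24.3, 258.8]
ee_rot: [-0.264, 0.656, -0.656, 0.264]
wrist_force: [1.6, 1.2, 1.3]
gripper_width: 0.3
```

```bash
python3 -c "
from ov import *
rel()"
```

```text
radial 38.4 ccw 1.9 z 258.8 F rad/ccw/z -1.9 0.2 1.3 g 0.3 t 5.8
```

Request:
drive_tool(moves=[{"dx": 0.25,"dy": 0.0,"dz": 0.0,"wx": 0.0,"wy": 0.0,"wz": 0.0,"claw": 0.0},{"dx": 0.45,"dy": 0.0,"dz": 0.0,"wx": 0.0,"wy": 0.0,"wz": 0.0,"claw": 0.0},{"dx": 0.45,"dy": 0.0,"dz": 0.0,"wx": 0.0,"wy": 0.0,"wz": 0.0,"claw": 0.0}])

```text
time_s: 6.1
tcp_pos: [510.3, -31.2, 259.0]
ee_rot: [-0.264, 0.656, -0.656, 0.264]
wrist_force: [-0.4, -0.2, 0.1]
gripper_width: 0.2
```

```bash
python3 -c "
from ov import *
rel()
s=read_camera('side')[:,:,::-1]
b=draw('side',s,(544,3.5),np.radians(223.5),235,130,110,5,'pics/o9.png',1.57)"
```

```text
radial 48.4 ccw 2.0 z 259.0 F rad/ccw/z 0.4 -0.2 0.1 g 0.2 t 6.1
```

View pics/o9.png

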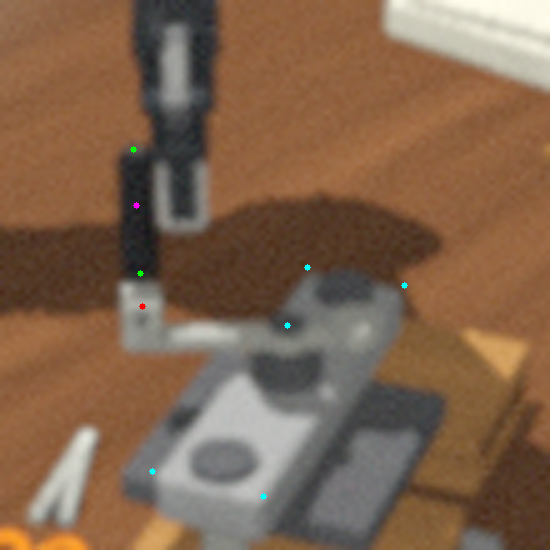

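Request:
drive_tool(moves=[{"dx": -0.15,"dy": -1.4,"dz": 0.0,"wx": 0.0,"wy": 0.0,"wz": 0.0,"claw": 0.0},{"dx": -0.15,"dy": -2.4,"dz": 0.0,"wx": 0.0,"wy": 0.0,"wz": 0.0,"claw": 60.0},{"dx": 0.3,"dy": -2.5,"dz": 0.0,"wx": 0.0,"wy": 0.0,"wz": 0.0,"claw": 60.0},{"dx": 0.84,"dy": -2.5,"dz": 0.04,"wx": 0.0,"wy": 0.0,"wz": 0.0,"claw": 60.0},{"dx": 0.84,"dy": -2.5,"dz": 0.04,"wx": 0.0,"wy": 0.0,"wz": 0.0,"claw": 60.0}])

```text
time_s: 6.65
tcp_pos: [494.6, -47.7, 320.8]
ee_rot: [-0.264, 0.656, -0.656, 0.263]
wrist_force: [-0.3, -0.0, -0.1]
gripper_width: 51.3
```

```bash
python3 -c "
from ov import *
rel()
s=read_camera('side')[:,:,::-1]
b=draw('side',s,(544,3.5),np.radians(223.5),235,130,110,5,'pics/o10.png',1.57)"
```

```text
radial 71.1 ccw 3.1 z 320.8 F rad/ccw/z 0.2 -0.2 -0.1 g 51.3 t 6.65
```

View pics/o10.png

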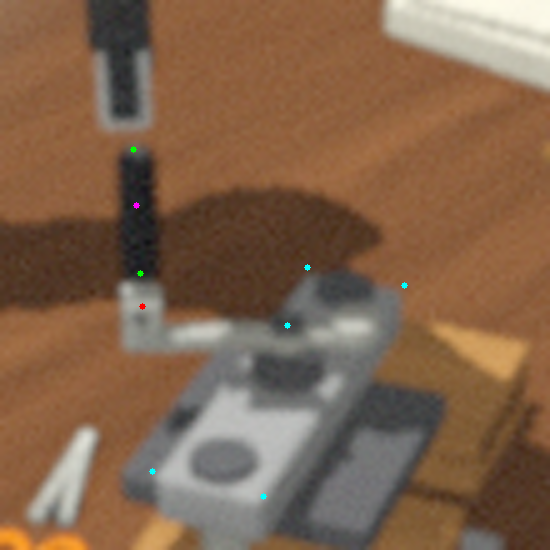

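Request:
drive_tool(moves=[{"dx": -0.1,"dy": 0.8,"dz": 0.0,"wx": 0.0,"wy": 0.0,"wz": 0.0,"claw": 50.0},{"dx": -0.1,"dy": 1.8,"dz": 0.0,"wx": 0.0,"wy": 0.0,"wz": 0.0,"claw": 50.0},{"dx": -0.1,"dy": 2.8,"dz": 0.0,"wx": 0.0,"wy": 0.0,"wz": 0.0,"claw": 50.0},{"dx": -0.1,"dy": 2.8,"dz": 0.0,"wx": 0.0,"wy": 0.0,"wz": 0.0,"claw": 30.0},{"dx": -0.1,"dy": 2.8,"dz": 0.0,"wx": 0.0,"wy": 0.0,"wz": 0.0,"claw": 26.0}])

```text
time_s: 7.2
tcp_pos: [497.8, -44.6, 251.5]
ee_rot: [0.265, -0.656, 0.656, -0.264]
wrist_force: [-1.4, 0.4, -1.1]
gripper_width: 22.0
```

Request:
drive_tool(moves=[{"dx": 0.0,"dy": 0.0,"dz": 0.0,"wx": 0.0,"wy": 0.0,"wz": 0.0,"claw": 15.0},{"dx": 0.0,"dy": 0.0,"dz": 0.0,"wx": 0.0,"wy": 0.0,"wz": 0.0,"claw": 10.0}])

```text
time_s: 7.4
tcp_pos: [497.7, -44.3, 251.9]
ee_rot: [-0.264, 0.656, -0.656, 0.265]
wrist_force: [-3.5, 1.8, -3.8]
gripper_width: 17.0
```

```bash
python3 -c "
from ov import *
rel()
s=read_camera('side')[:,:,::-1]
b=draw('side',s,(544,3.5),np.radians(223.5),235,130,110,5,'pics/o11.png',1.57)"
```

```text
radial 66.5 ccw 2.9 z 251.9 F rad/ccw/z 1.3 -3.8 -3.8 g 17.0 t 7.4
```

View pics/o11.png

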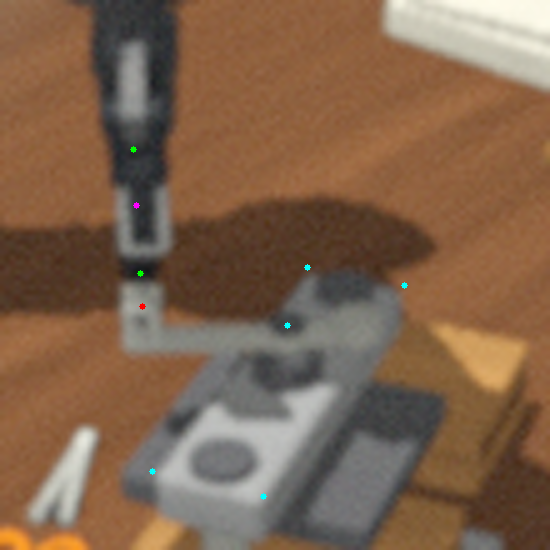

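```bash
cat > arc.py <<'E'
from h import *
import sys
def arc(th0,ths,r0=67.5,r=67.5,wy=0.0):
    j=np.radians(-46.5);z=np.array([np.cos(j),np.sin(j)]);x=np.array([-0.725,-0.688])
    P=lambda t,q:q*np.array([np.cos(np.radians(t)),np.sin(np.radians(t))])
    for t in ths:
        d=P(t,r)-P(th0,r0);print(t,"dx",round(d@x/25,2),"dz",round(d@z/25,2))
if __name__=="__main__":
    a=[float(v) for v in sys.argv[1:]]
    arc(a[0],a[2:],r0=a[1])
E
python3 arc.py 225 66.8 219 210 200 190 180; python3 arc.py 180 67.5 170 160 150 140 130;python3 arc.py 130 67.5 120 110 100 90 80
```

```text
219.0 dx 0.02 dz -0.28
210.0 dx -0.05 dz -0.7
200.0 dx -0.19 dz -1.15
190.0 dx -0.42 dz -1.56
180.0 dx -0.71 dz -1.93
170.0 dx -0.35 dz -0.31
160.0 dx -0.75 dz -0.56
150.0 dx -1.19 dz -0.73
140.0 dx -1.65 dz -0.82
130.0 dx -2.12 dz -0.84
120.0 dx -0.47 dz 0.07
110.0 dx -0.91 dz 0.22
100.0 dx -1.32 dz 0.44
90.0 dx -1.69 dz 0.74
80.0 dx -2.0 dz 1.09
```

Request:
drive_tool(moves=[{"dx": 0.02,"dy": 0.0,"dz": -0.28,"wx": 0.0,"wy": 0.0,"wz": 0.0,"claw": 5.0},{"dx": -0.05,"dy": 0.0,"dz": -0.7,"wx": 0.0,"wy": 0.0,"wz": 0.0,"claw": 5.0},{"dx": -0.19,"dy": 0.0,"dz": -1.15,"wx": 0.0,"wy": 0.0,"wz": 0.0,"claw": 5.0},{"dx": -0.42,"dy": 0.0,"dz": -1.56,"wx": 0.0,"wy": 0.0,"wz": 0.0,"claw": 5.0},{"dx": -0.71,"dy": 0.0,"dz": -1.93,"wx": 0.0,"wy": 0.0,"wz": 0.0,"claw": 5.0}])

```text
time_s: 7.95
tcp_pos: [477.9, 2.8, 252.0]
ee_rot: [0.263, -0.655, 0.656, -0.265]
wrist_force: [9.0, -3.5, -8.6]
gripper_width: 17.3
```

```bash
python3 -c "
from ov import *
rel((545,2.9),180);rel((545,2.9),183)
s=read_camera('side')[:,:,::-1]
b=draw('side',s,(545,2.9),np.radians(183),235,110,110,5,'pics/o12b.png',1.57)"
```

```text
radial 67.1 ccw 0.1 z 252.0 F rad/ccw/z -9.0 3.5 -8.6 g 17.3 t 7.95
radial 67.1 ccw -3.4 z 252.0 F rad/ccw/z -8.8 4.0 -8.6 g 17.3 t 7.95
```

View pics/o12b.png

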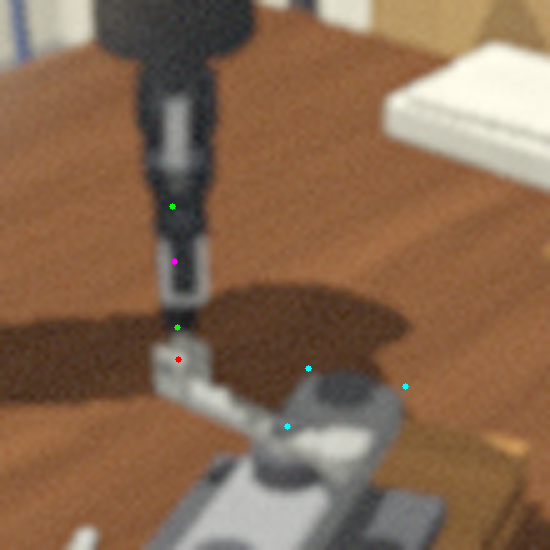

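Request:
drive_tool(moves=[{"dx": -0.39,"dy": 0.0,"dz": -0.27,"wx": 0.0,"wy": 0.0,"wz": 0.0,"claw": 5.0},{"dx": -0.79,"dy": 0.0,"dz": -0.52,"wx": 0.0,"wy": 0.0,"wz": 0.0,"claw": 5.0},{"dx": -1.23,"dy": 0.0,"dz": -0.69,"wx": 0.0,"wy": 0.0,"wz": 0.0,"claw": 5.0},{"dx": -1.69,"dy": 0.0,"dz": -0.78,"wx": 0.0,"wy": 0.0,"wz": 0.0,"claw": 5.0},{"dx": -2.16,"dy": 0.0,"dz": -0.8,"wx": 0.0,"wy": 0.0,"wz": 0.0,"claw": 5.0}])

```text
time_s: 8.5
tcp_pos: [502.4, 55.9, 251.7]
ee_rot: [-0.265, 0.656, -0.655, 0.265]
wrist_force: [-3.9, -0.6, 5.8]
gripper_width: 16.7
```

```bash
python3 -c "
from ov import *
rel((546.5,2.9),130)"
```

```text
radial 69.0 ccw -0.3 z 251.7 F rad/ccw/z 2.0 3.4 5.8 g 16.7 t 8.5
```

Request:
drive_tool(moves=[{"dx": -0.47,"dy": 0.0,"dz": 0.07,"wx": 0.0,"wy": 0.0,"wz": 0.0,"claw": 5.0},{"dx": -0.91,"dy": 0.0,"dz": 0.22,"wx": 0.0,"wy": 0.0,"wz": 0.0,"claw": 5.0},{"dx": -1.32,"dy": 0.0,"dz": 0.44,"wx": 0.0,"wy": 0.0,"wz": 0.0,"claw": 5.0},{"dx": -1.69,"dy": 0.0,"dz": 0.74,"wx": 0.0,"wy": 0.0,"wz": 0.0,"claw": 5.0},{"dx": -2.0,"dy": 0.0,"dz": 1.09,"wx": 0.0,"wy": 0.0,"wz": 0.0,"claw": 5.0}])

```text
time_s: 9.0
tcp_pos: [558.1, 72.2, 251.8]
ee_rot: [-0.264, 0.656, -0.655, 0.266]
wrist_force: [-2.7, 5.3, 6.1]
gripper_width: 17.0
```

```bash
python3 -c "
from ov import *
rel((546.5,2.9),80)
s=read_camera('side')[:,:,::-1]
b=draw('side',s,(546,2.9),np.radians(80),235,90,110,5,'pics/o13.png',1.57)
"; python3 arc.py 80 67.5 75 70 65 60 55; python3 arc.py 55 67.5 50 45 40 35 30;  python3 arc.py 30 67.5 25 20 15 10 5;python3 arc.py 5 67.5 0 -5 -10 -15 -20
```

```text
radial 70.2 ccw 0.6 z 251.8 F rad/ccw/z 4.7 3.6 6.1 g 17.0 t 9.0
75.0 dx -0.13 dz 0.2
70.0 dx -0.25 dz 0.4
65.0 dx -0.34 dz 0.62
60.0 dx -0.42 dz 0.84
55.0 dx -0.48 dz 1.07
50.0 dx -0.04 dz 0.23
45.0 dx -0.05 dz 0.47
40.0 dx -0.05 dz 0.7
35.0 dx -0.02 dz 0.94
30.0 dx 0.02 dz 1.17
25.0 dx 0.06 dz 0.23
20.0 dx 0.15 dz 0.45
15.0 dx 0.25 dz 0.66
10.0 dx 0.37 dz 0.86
5.0 dx 0.51 dz 1.05
0.0 dx 0.15 dz 0.18
-5.0 dx 0.32 dz 0.34
-10.0 dx 0.51 dz 0.49
-15.0 dx 0.7 dz 0.62
-20.0 dx 0.91 dz 0.74
```

View pics/o13.png

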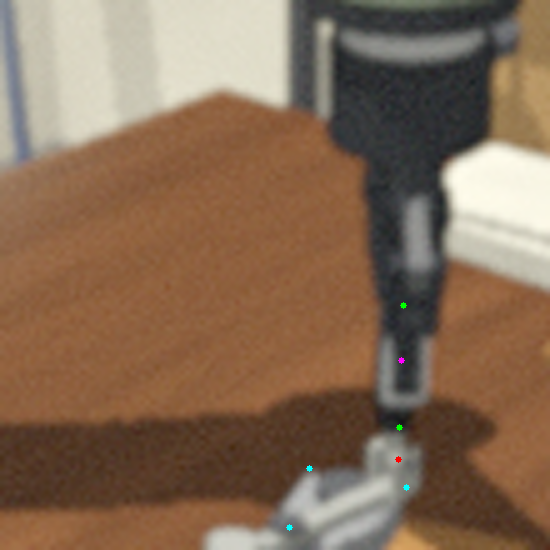

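Request:
drive_tool(moves=[{"dx": -0.15,"dy": 0.0,"dz": 0.18,"wx": 0.0,"wy": 0.0,"wz": 0.0,"claw": 5.0},{"dx": -0.28,"dy": 0.0,"dz": 0.37,"wx": 0.0,"wy": 0.0,"wz": 0.0,"claw": 5.0},{"dx": -0.37,"dy": 0.0,"dz": 0.59,"wx": 0.0,"wy": 0.0,"wz": 0.0,"claw": 5.0},{"dx": -0.45,"dy": 0.0,"dz": 0.81,"wx": 0.0,"wy": 0.0,"wz": 0.0,"claw": 5.0},{"dx": -0.51,"dy": 0.0,"dz": 1.04,"wx": 0.0,"wy": 0.0,"wz": 0.0,"claw": 5.0}])

```text
time_s: 9.55
tcp_pos: [585.6, 62.1, 251.9]
ee_rot: [-0.264, 0.656, -0.655, 0.266]
wrist_force: [1.2, 7.0, 4.1]
gripper_width: 17.1
```

```bash
python3 -c "
from ov import *
rel((546.5,3.9),55)"
```

```text
radial 70.1 ccw 1.4 z 251.9 F rad/ccw/z 6.5 3.0 4.1 g 17.1 t 9.55
```

Request:
drive_tool(moves=[{"dx": -0.08,"dy": 0.0,"dz": 0.23,"wx": 0.0,"wy": 0.0,"wz": 0.0,"claw": 5.0},{"dx": -0.13,"dy": 0.0,"dz": 0.47,"wx": 0.0,"wy": 0.0,"wz": 0.0,"claw": 5.0},{"dx": -0.13,"dy": 0.0,"dz": 0.7,"wx": 0.0,"wy": 0.0,"wz": 0.0,"claw": 5.0},{"dx": -0.1,"dy": 0.0,"dz": 0.94,"wx": 0.0,"wy": 0.0,"wz": 0.0,"claw": 5.0},{"dx": -0.06,"dy": 0.0,"dz": 1.17,"wx": 0.0,"wy": 0.0,"wz": 0.0,"claw": 5.0}])

```text
time_s: 10.05
tcp_pos: [607.0, 41.0, 251.8]
ee_rot: [-0.264, 0.656, -0.655, 0.266]
wrist_force: [1.5, 5.5, 3.7]
gripper_width: 17.0
```

```bash
python3 -c "
from ov import *
rel((547,4.5),30)"
```

```text
radial 70.2 ccw 1.7 z 251.8 F rad/ccw/z 4.1 4.0 3.7 g 17.0 t 10.05
```

Request:
drive_tool(moves=[{"dx": 0.06,"dy": 0.0,"dz": 0.24,"wx": 0.0,"wy": 0.0,"wz": 0.0,"claw": 5.0},{"dx": 0.14,"dy": 0.0,"dz": 0.47,"wx": 0.0,"wy": 0.0,"wz": 0.0,"claw": 5.0},{"dx": 0.24,"dy": 0.0,"dz": 0.68,"wx": 0.0,"wy": 0.0,"wz": 0.0,"claw": 5.0},{"dx": 0.36,"dy": 0.0,"dz": 0.88,"wx": 0.0,"wy": 0.0,"wz": 0.0,"claw": 5.0},{"dx": 0.5,"dy": 0.0,"dz": 1.07,"wx": 0.0,"wy": 0.0,"wz": 0.0,"claw": 5.0}])

```text
time_s: 10.55
tcp_pos: [617.1, 13.0, 251.9]
ee_rot: [0.263, -0.656, 0.656, -0.266]
wrist_force: [7.5, 5.2, 0.3]
gripper_width: 16.9
```

```bash
python3 -c "
from ov import *
rel((547,4.5),5)"
```

```text
radial 70.6 ccw 2.3 z 251.9 F rad/ccw/z 7.9 4.5 0.3 g 16.9 t 10.55
```

Request:
drive_tool(moves=[{"dx": 0.11,"dy": 0.0,"dz": 0.22,"wx": 0.0,"wy": 0.0,"wz": 0.0,"claw": 5.0},{"dx": 0.28,"dy": 0.0,"dz": 0.38,"wx": 0.0,"wy": 0.0,"wz": 0.0,"claw": 5.0},{"dx": 0.47,"dy": 0.0,"dz": 0.53,"wx": 0.0,"wy": 0.0,"wz": 0.0,"claw": 5.0},{"dx": 0.66,"dy": 0.0,"dz": 0.66,"wx": 0.0,"wy": 0.0,"wz": 0.0,"claw": 5.0},{"dx": 0.87,"dy": 0.0,"dz": 0.78,"wx": 0.0,"wy": 0.0,"wz": 0.0,"claw": 5.0}])

```text
time_s: 11.05
tcp_pos: [614.7, -17.4, 251.9]
ee_rot: [0.263, -0.655, 0.656, -0.266]
wrist_force: [7.9, 0.8, 0.7]
gripper_width: 17.0
```

```bash
python3 -c "
from ov import *
rel((548,4.5),-20);rel((548,4.5),-18)";python3 arc.py -20 67.5 -25 -30 -35 -40 -45;python3 arc.py -45 67.5 -50 -55 -60 -65 -70;python3 arc.py -70 67.5 -75 -80 -85 -90 -95;python3 arc.py -95 67.5 -100 -105 -110 -115 -120;python3 arc.py -120 67.5 -125 -130 -135 -140 -145
```

```text
radial 70.1 ccw 2.3 z 251.9 F rad/ccw/z 7.2 3.4 0.7 g 17.0 t 11.05
radial 70.2 ccw -0.2 z 251.9 F rad/ccw/z 7.3 3.2 0.7 g 17.0 t 11.05
-25.0 dx 0.22 dz 0.1
-30.0 dx 0.44 dz 0.17
-35.0 dx 0.67 dz 0.23
-40.0 dx 0.9 dz 0.27
-45.0 dx 1.13 dz 0.28
-50.0 dx 0.24 dz -0.0
-55.0 dx 0.47 dz -0.03
-60.0 dx 0.7 dz -0.07
-65.0 dx 0.93 dz -0.14
-70.0 dx 1.15 dz -0.22
-75.0 dx 0.21 dz -0.1
-80.0 dx 0.41 dz -0.22
-85.0 dx 0.6 dz -0.36
-90.0 dx 0.78 dz -0.52
-95.0 dx 0.95 dz -0.69
-100.0 dx 0.15 dz -0.18
-105.0 dx 0.28 dz -0.38
-110.0 dx 0.39 dz -0.58
-115.0 dx 0.49 dz -0.8
-120.0 dx 0.57 dz -1.02
-125.0 dx 0.06 dz -0.23
-130.0 dx 0.09 dz -0.46
-135.0 dx 0.11 dz -0.7
-140.0 dx 0.11 dz -0.93
-145.0 dx 0.08 dz -1.17
```

Request:
drive_tool(moves=[{"dx": 0.22,"dy": 0.0,"dz": 0.12,"wx": 0.0,"wy": 0.0,"wz": 0.0,"claw": 5.0},{"dx": 0.44,"dy": 0.0,"dz": 0.21,"wx": 0.0,"wy": 0.0,"wz": 0.0,"claw": 5.0},{"dx": 0.67,"dy": 0.0,"dz": 0.27,"wx": 0.0,"wy": 0.0,"wz": 0.0,"claw": 5.0},{"dx": 0.9,"dy": 0.0,"dz": 0.31,"wx": 0.0,"wy": 0.0,"wz": 0.0,"claw": 5.0},{"dx": 1.13,"dy": 0.0,"dz": 0.32,"wx": 0.0,"wy": 0.0,"wz": 0.0,"claw": 5.0}])

```text
time_s: 11.55
tcp_pos: [599.7, -43.4, 251.9]
ee_rot: [0.263, -0.655, 0.657, -0.265]
wrist_force: [9.2, -2.9, 0.3]
gripper_width: 16.8
```

```bash
python3 -c "
from ov import *
rel((548,4.5),-43)"
```

```text
radial 70.5 ccw 0.2 z 251.9 F rad/ccw/z 8.7 4.2 0.3 g 16.8 t 11.55
```

Request:
drive_tool(moves=[{"dx": 0.24,"dy": 0.0,"dz": 0.02,"wx": 0.0,"wy": 0.0,"wz": 0.0,"claw": 5.0},{"dx": 0.47,"dy": 0.0,"dz": 0.0,"wx": 0.0,"wy": 0.0,"wz": 0.0,"claw": 5.0},{"dx": 0.7,"dy": 0.0,"dz": -0.05,"wx": 0.0,"wy": 0.0,"wz": 0.0,"claw": 5.0},{"dx": 0.93,"dy": 0.0,"dz": -0.12,"wx": 0.0,"wy": 0.0,"wz": 0.0,"claw": 5.0},{"dx": 1.15,"dy": 0.0,"dz": -0.2,"wx": 0.0,"wy": 0.0,"wz": 0.0,"claw": 5.0}])

```text
time_s: 12.05
tcp_pos: [575.4, -60.4, 251.9]
ee_rot: [0.263, -0.655, 0.657, -0.265]
wrist_force: [8.1, -5.8, -0.6]
gripper_width: 17.1
```

```bash
python3 -c "
from ov import *
rel((548,4.5),-68)
s=read_camera('side')[:,:,::-1]
b=draw('side',s,(547,4),np.radians(-68),235,130,110,5,'pics/o14.png',1.57)"
```

```text
radial 70.5 ccw 1.1 z 251.9 F rad/ccw/z 8.4 5.4 -0.6 g 17.1 t 12.05
```

View pics/o14.png

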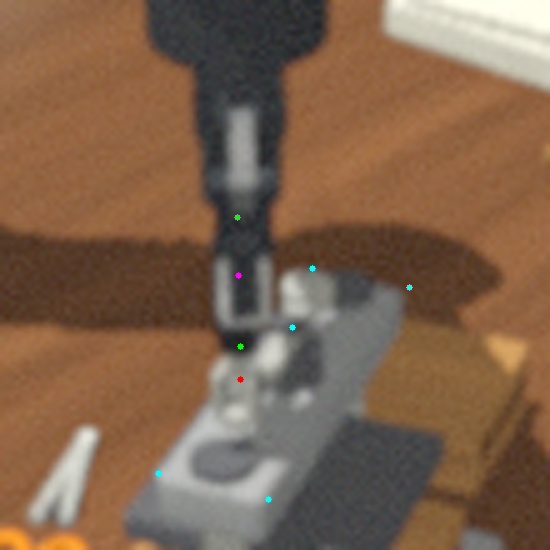

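Request:
drive_tool(moves=[{"dx": 0.21,"dy": 0.0,"dz": -0.1,"wx": 0.0,"wy": 0.0,"wz": 0.0,"claw": 5.0},{"dx": 0.41,"dy": 0.0,"dz": -0.22,"wx": 0.0,"wy": 0.0,"wz": 0.0,"claw": 5.0},{"dx": 0.6,"dy": 0.0,"dz": -0.36,"wx": 0.0,"wy": 0.0,"wz": 0.0,"claw": 5.0}])

```text
time_s: 12.4
tcp_pos: [558.4, -65.0, 251.9]
ee_rot: [0.263, -0.655, 0.657, -0.265]
wrist_force: [7.9, -9.1, -1.2]
gripper_width: 16.5
```

```bash
python3 -c "
from ov import *
rel((548,4.5),-84);rel((546,4),-82)"
```

```text
radial 70.2 ccw 3.1 z 251.9 F rad/ccw/z 9.9 6.9 -1.2 g 16.5 t 12.4
radial 70.0 ccw 2.7 z 251.9 F rad/ccw/z 10.1 6.6 -1.2 g 16.5 t 12.4
```

Request:
drive_tool(moves=[{"dx": 0.18,"dy": 0.0,"dz": -0.16,"wx": 0.0,"wy": 0.0,"wz": 0.0,"claw": 5.0},{"dx": 0.35,"dy": 0.0,"dz": -0.33,"wx": 0.0,"wy": 0.0,"wz": 0.0,"claw": 5.0},{"dx": 0.35,"dy": 0.0,"dz": -0.33,"wx": 0.0,"wy": 0.0,"wz": 0.0,"claw": 5.0}])

```text
time_s: 12.7
tcp_pos: [545.6, -65.4, 251.9]
ee_rot: [0.263, -0.655, 0.657, -0.264]
wrist_force: [2.3, -10.0, 0.6]
gripper_width: 17.0
```

```bash
python3 -c "
from ov import *
rel((547.5,4),-91)"
```

```text
radial 69.4 ccw -0.7 z 251.9 F rad/ccw/z 10.0 2.5 0.6 g 17.0 t 12.7
```

Request:
drive_tool(moves=[{"dx": 0.19,"dy": 0.0,"dz": -0.15,"wx": 0.0,"wy": 0.0,"wz": 0.0,"claw": 5.0},{"dx": 0.33,"dy": 0.0,"dz": -0.35,"wx": 0.0,"wy": 0.0,"wz": 0.0,"claw": 5.0}])

```text
time_s: 12.9
tcp_pos: [534.4, -64.4, 251.9]
ee_rot: [0.263, -0.655, 0.657, -0.265]
wrist_force: [8.2, -9.1, -0.8]
gripper_width: 16.6
```

```bash
python3 -c "
from ov import *
rel((547.5,4),-101);rel((547.5,4),-103)"
```

```text
radial 69.6 ccw 0.2 z 251.9 F rad/ccw/z 7.4 9.7 -0.8 g 16.6 t 12.9
radial 69.6 ccw 2.6 z 251.9 F rad/ccw/z 7.1 10.0 -0.8 g 16.6 t 12.9
```

Request:
drive_tool(moves=[{"dx": 0.0,"dy": 0.0,"dz": 0.0,"wx": 0.0,"wy": 0.0,"wz": 0.0,"claw": 5.0},{"dx": 0.0,"dy": 0.0,"dz": 0.0,"wx": 0.0,"wy": 0.0,"wz": 0.0,"claw": 5.0},{"dx": 0.0,"dy": 0.0,"dz": 0.0,"wx": 0.0,"wy": 0.0,"wz": 0.0,"claw": 5.0},{"dx": 0.0,"dy": 0.0,"dz": 0.0,"wx": 0.0,"wy": 0.0,"wz": 0.0,"claw": 5.0}])

```text
time_s: 13.3
tcp_pos: [533.7, -64.2, 251.8]
ee_rot: [0.264, -0.655, 0.657, -0.264]
wrist_force: [1.6, -6.8, 3.8]
gripper_width: 17.1
```

```bash
python3 -c "
from ov import *
rel((547.5,4),-102)"
```

```text
radial 69.6 ccw 0.6 z 251.8 F rad/ccw/z 6.4 2.9 3.8 g 17.1 t 13.3
```

Request:
drive_tool(moves=[{"dx": 0.0,"dy": 0.0,"dz": 0.0,"wx": 0.0,"wy": 0.0,"wz": 0.0,"claw": 30.0},{"dx": 0.0,"dy": 0.0,"dz": 0.0,"wx": 0.0,"wy": 0.0,"wz": 0.0,"claw": 60.0},{"dx": 0.0,"dy": -1.0,"dz": 0.0,"wx": 0.0,"wy": 0.0,"wz": 0.0,"claw": 60.0},{"dx": 0.0,"dy": -2.4,"dz": 0.0,"wx": 0.0,"wy": 0.0,"wz": 0.0,"claw": 60.0},{"dx": 0.0,"dy": -3.2,"dz": 0.0,"wx": 0.0,"wy": 0.0,"wz": 0.0,"claw": 60.0}])

```text
time_s: 13.8
tcp_pos: [533.4, -62.8, 333.4]
ee_rot: [0.264, -0.656, 0.656, -0.265]
wrist_force: [0.8, 0.2, -0.5]
gripper_width: 50.7
```

```bash
python3 -c "
from ov import *
rel((547.5,4),-102)
s=read_camera('side')[:,:,::-1]
b=draw('side',s,(547,4),np.radians(-102),235,130,110,5,'pics/o15.png',1.57)"
```

```text
radial 68.3 ccw 0.1 z 333.4 F rad/ccw/z -0.4 0.7 -0.5 g 50.7 t 13.8
```

View pics/o15.png

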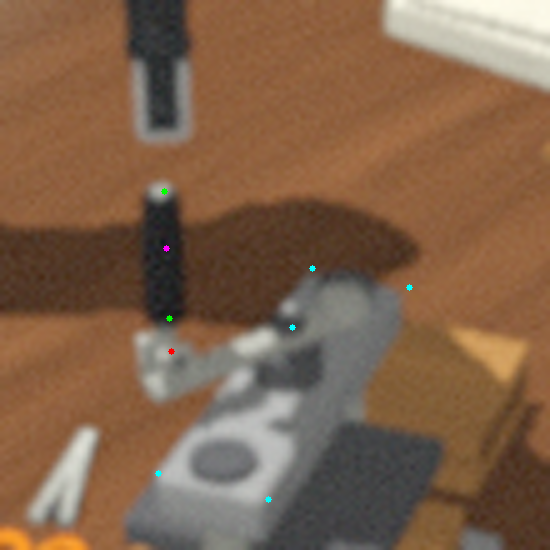

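```bash
python3 -c "
from ov import *
tgt((526.7,-94.2,322),-11.2)"
```

```text
d [1.08 0.54 0.69] w [-0.03 -5.82 -0.02] tcp [534.2 -62.9 335.6] F [ 0.7 -0.   3.6] g 51.2 t 13.85
```

Request:
drive_tool(moves=[{"dx": 0.4,"dy": 0.2,"dz": 0.3,"wx": 0.0,"wy": -1.2,"wz": 0.0,"claw": 0.0},{"dx": 0.8,"dy": 0.4,"dz": 0.6,"wx": 0.0,"wy": -2.4,"wz": 0.0,"claw": 0.0},{"dx": 1.1,"dy": 0.5,"dz": 0.7,"wx": 0.0,"wy": -3.6,"wz": 0.0,"claw": 0.0},{"dx": 1.1,"dy": 0.5,"dz": 0.7,"wx": 0.0,"wy": -4.8,"wz": 0.0,"claw": 0.0},{"dx": 1.1,"dy": 0.5,"dz": 0.7,"wx": 0.0,"wy": -5.8,"wz": 0.0,"claw": 0.0}])

```text
time_s: 14.35
tcp_pos: [525.2, -94.4, 318.5]
ee_rot: [-0.45, 0.546, -0.545, 0.45]
wrist_force: [-0.9, -0.7, -1.2]
gripper_width: 0.3
```

```bash
python3 -c "
from ov import *
tgt((526.7,-94.2,265),-11.2)"
```

```text
d [-0.02  2.14  0.06] w [ 0.01  0.03 -0.  ] tcp [525.2 -94.4 318.5] F [-0.9 -0.7 -1.2] g 0.3 t 14.35
```

Request:
drive_tool(moves=[{"dx": 0.0,"dy": 1.2,"dz": 0.06,"wx": 0.0,"wy": 0.0,"wz": 0.0,"claw": 0.0},{"dx": 0.0,"dy": 2.1,"dz": 0.06,"wx": 0.0,"wy": 0.0,"wz": 0.0,"claw": 0.0},{"dx": -0.4,"dy": 2.1,"dz": 0.06,"wx": 0.0,"wy": 0.0,"wz": 0.0,"claw": 0.0},{"dx": -0.8,"dy": 2.1,"dz": 0.06,"wx": 0.0,"wy": 0.0,"wz": 0.0,"claw": 0.0},{"dx": -1.2,"dy": 2.1,"dz": 0.06,"wx": 0.0,"wy": 0.0,"wz": 0.0,"claw": 0.0}])

```text
time_s: 14.85
tcp_pos: [533.4, -64.1, 267.4]
ee_rot: [0.448, -0.546, 0.547, -0.449]
wrist_force: [0.3, -0.7, 0.4]
gripper_width: 0.3
```

```bash
python3 -c "
from ov import *
tgt((532.5,-64.8,265),-11.2);rel((546,3.5),-101)
s=read_camera('side')[:,:,::-1]
b=draw('side',s,(546,3.5),np.radians(-101),235,130,110,5,'pics/o16.png',1.2)"
```

```text
d [ 0.03  0.1  -0.03] w [-0.01 -0.01 -0.  ] tcp [533.4 -64.1 267.4] F [ 0.3 -0.7  0.4] g 0.3 t 14.85
radial 68.8 ccw 0.5 z 267.4 F rad/ccw/z 0.7 0.4 0.4 g 0.3 t 14.85
```

View pics/o16.png

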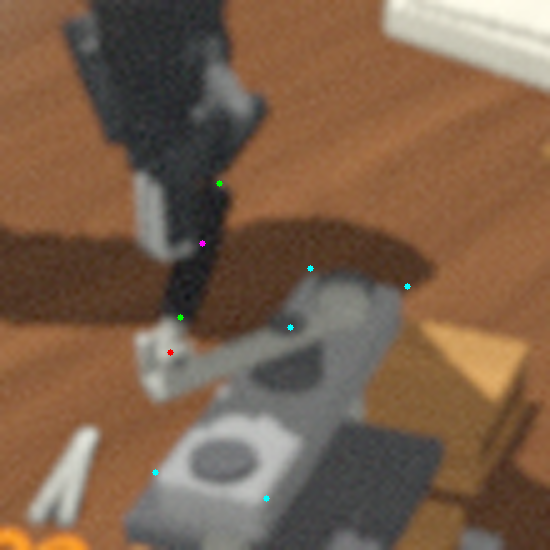

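Request:
drive_tool(moves=[{"dx": -0.4,"dy": 0.0,"dz": 0.0,"wx": 0.0,"wy": 0.0,"wz": 0.0,"claw": 0.0},{"dx": -0.8,"dy": 0.0,"dz": 0.0,"wx": 0.0,"wy": 0.0,"wz": 0.0,"claw": 0.0},{"dx": -1.2,"dy": 0.1,"dz": 0.0,"wx": 0.0,"wy": 0.0,"wz": 0.0,"claw": 0.0},{"dx": -1.6,"dy": 0.4,"dz": 0.0,"wx": 0.0,"wy": 0.0,"wz": 0.0,"claw": 0.0},{"dx": -1.9,"dy": 0.8,"dz": 0.0,"wx": 0.0,"wy": 0.0,"wz": 0.0,"claw": 0.0}])

```text
time_s: 15.4
tcp_pos: [542.3, -17.5, 245.8]
ee_rot: [0.448, -0.547, 0.547, -0.449]
wrist_force: [0.4, -0.2, -0.3]
gripper_width: -0.4
```

```bash
python3 -c "
from ov import *
rel((546,3.5),-101)
s=read_camera('side')[:,:,::-1]
b=draw('side',s,(546,3.5),np.radians(-101),235,130,110,5,'pics/o17.png',.4)"
```

```text
radial 21.3 ccw 0.4 z 245.8 F rad/ccw/z 0.2 0.4 -0.3 g -0.4 t 15.4
```

View pics/o17.png

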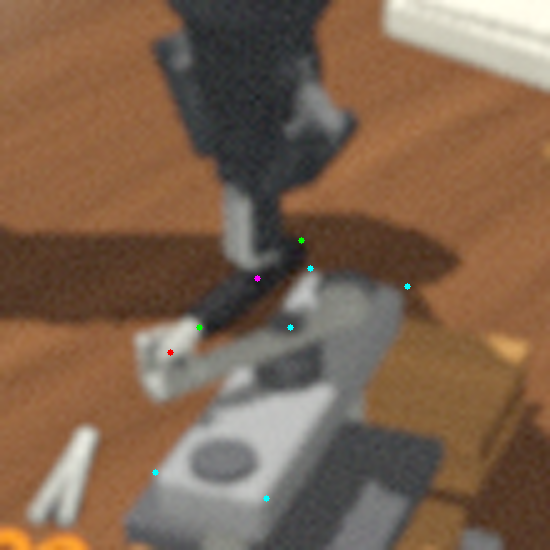

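Now I press down to the stop: 23 mm from z 246 to about 222.

Request:
drive_tool(moves=[{"dx": -0.1,"dy": 0.3,"dz": 0.0,"wx": 0.0,"wy": 0.0,"wz": 0.0,"claw": 0.0},{"dx": -0.2,"dy": 0.6,"dz": 0.0,"wx": 0.0,"wy": 0.0,"wz": 0.0,"claw": 0.0},{"dx": -0.25,"dy": 0.8,"dz": 0.0,"wx": 0.0,"wy": 0.0,"wz": 0.0,"claw": 0.0},{"dx": -0.25,"dy": 0.9,"dz": 0.0,"wx": 0.0,"wy": 0.0,"wz": 0.0,"claw": 0.0}])

```text
time_s: 15.85
tcp_pos: [543.1, -12.6, 223.2]
ee_rot: [-0.449, 0.547, -0.547, 0.448]
wrist_force: [-0.1, 0.0, 0.2]
gripper_width: 0.4
```

```bash
python3 -c "
from ov import *
rel((546,3.5),-101)
s=read_camera('side')[:,:,::-1]
b=draw('side',s,(546,3.5),np.radians(-101),235,130,110,5,'pics/o18.png',0)"
```

```text
radial 16.4 ccw 0.2 z 223.2 F rad/ccw/z -0.0 -0.1 0.2 g 0.4 t 15.85
```

View pics/o18.png

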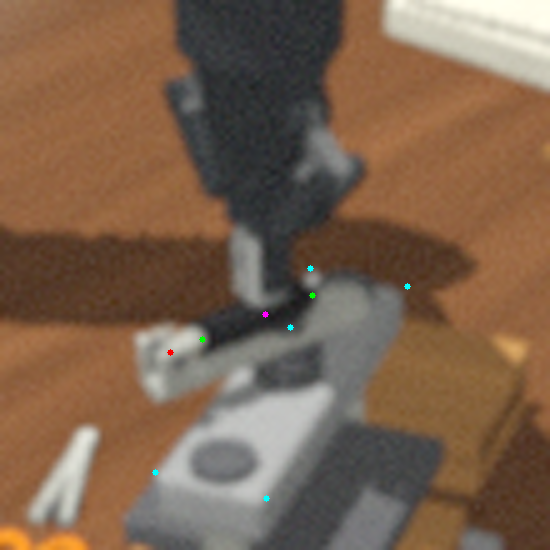

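Request:
drive_tool(moves=[{"dx": 0.0,"dy": 0.1,"dz": 0.0,"wx": 0.0,"wy": 0.0,"wz": 0.0,"claw": 0.0},{"dx": 0.0,"dy": 0.15,"dz": 0.0,"wx": 0.0,"wy": 0.0,"wz": 0.0,"claw": 0.0}])

```text
time_s: 16.1
tcp_pos: [544.0, -12.8, 220.9]
ee_rot: [0.448, -0.546, 0.547, -0.449]
wrist_force: [-0.7, -0.3, 18.9]
gripper_width: 0.1
```

```bash
python3 -c "
from ov import *
rel((546,3.5),-101)"
```

```text
radial 16.4 ccw 1.1 z 220.9 F rad/ccw/z 0.4 -0.7 18.9 g 0.1 t 16.1
```

Request:
drive_tool(moves=[{"dx": 0.0,"dy": -0.5,"dz": 0.0,"wx": 0.0,"wy": 0.0,"wz": 0.0,"claw": 0.0},{"dx": 0.0,"dy": -2.0,"dz": 0.0,"wx": 0.0,"wy": 0.0,"wz": 0.0,"claw": 0.0},{"dx": 0.0,"dy": -4.0,"dz": 0.0,"wx": 0.0,"wy": 0.0,"wz": 0.0,"claw": 0.0},{"dx": -1.8,"dy": -4.0,"dz": 0.0,"wx": 0.0,"wy": 0.0,"wz": 0.0,"claw": 0.0},{"dx": -3.6,"dy": -4.0,"dz": 0.0,"wx": 0.0,"wy": 0.0,"wz": 0.0,"claw": 0.0}])

```text
time_s: 16.6
tcp_pos: [561.5, 75.9, 322.5]
ee_rot: [0.446, -0.547, 0.548, -0.449]
wrist_force: [0.5, 0.6, 0.2]
gripper_width: 0.4
```

Request:
drive_tool(moves=[{"dx": -2.0,"dy": 0.0,"dz": 0.0,"wx": 0.0,"wy": 0.0,"wz": 0.0,"claw": 0.0},{"dx": -4.0,"dy": 0.0,"dz": 0.0,"wx": 0.0,"wy": 0.0,"wz": 0.0,"claw": 0.0},{"dx": -6.0,"dy": 0.0,"dz": 0.0,"wx": 0.0,"wy": 0.0,"wz": 0.0,"claw": 0.0},{"dx": -7.5,"dy": 0.0,"dz": 0.0,"wx": 0.0,"wy": 0.0,"wz": 0.0,"claw": 0.0},{"dx": -8.0,"dy": 0.0,"dz": 0.0,"wx": 0.0,"wy": 0.0,"wz": 0.0,"claw": 0.0}])

```text
time_s: 17.1
tcp_pos: [599.4, 276.3, 319.8]
ee_rot: [-0.45, 0.546, -0.545, 0.45]
wrist_force: [-1.2, -0.4, -0.2]
gripper_width: 0.0
```

```bash
python3 -c "
from ov import *
rel((546,3.5),-101)
t=read_camera('top')[:,:,::-1];s=read_camera('side')[:,:,::-1]
cv2.imwrite('pics/top_end.png',t)
a=draw('top',t,(545,3.5),np.radians(-101),210,165,110,3.6,'pics/o1.png')
b=draw('side',s,(545,3.5),np.radians(-101),235,170,110,3.6,'pics/o2.png')
cv2.imwrite('pics/o20.png',np.hstack([a,b]))"
```

```text
radial -278.0 ccw 0.4 z 319.8 F rad/ccw/z 0.6 -1.1 -0.2 g 0.0 t 17.1
```

View pics/o20.png

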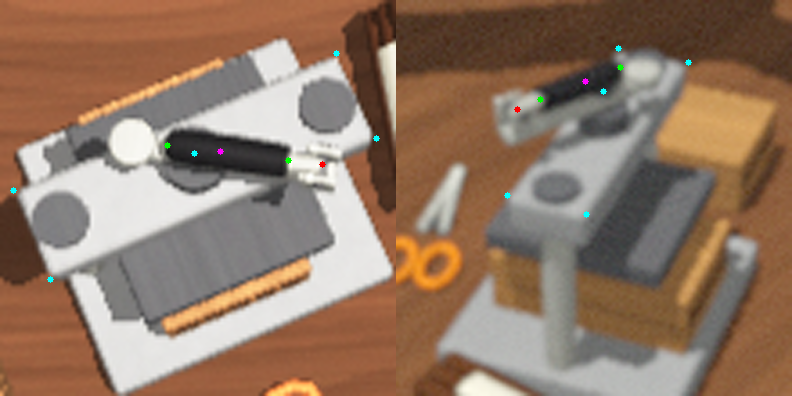

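View pics/top_end.png

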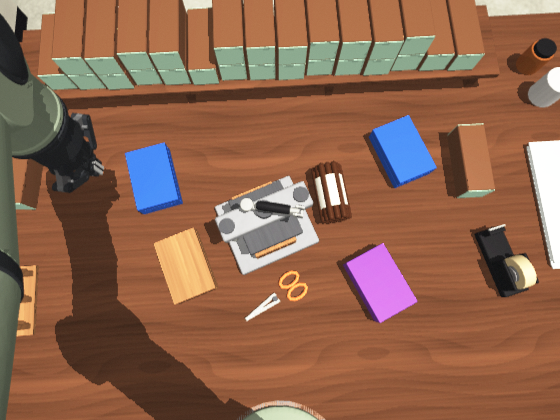

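The last pictures show the handle flat over the arm (grip about (258,206) to (289,210) in the top view). The platen is down on the mould. The scissors, spare mould and bundle are where they started, and the gripper is clear of everything.

```bash
python3 -c "
from station import *
print(hand_in())"
```

```text
the job is handed in; nothing more can be done
None
```

I clamped the mould, folded the handle down flat again and handed the job in at about 17 s of the 72 s allowed. The hand-in gave no verdict.

- **Raising the handle:** I gripped it and lifted it. The grip slipped in the fingers at about 50°, so I let go and pushed it upright from the hub side with closed fingers.
- **Cranking:** I turned it clockwise about 5.7 rad. The force square to the arm was about 3–4.5 N running free, began rising at about 5 rad, and read about 9.7 N at the end. That is about 6 N above free, inside the 4 to 7 N band.
- **Folding down:** I pushed the handle over from outside and pressed it to its stop, where it took 19 N of downward force, then moved clear.

**Last checks:** the pictures show the handle flat over the arm and the platen down on the mould. The scissors, bundle and spare mould look unmoved, and the wrist force is near zero.

**Less certain:**
- **Clamping force:** it was inferred from feel, not measured. A straight-line fit through the readings gives 5 to 6 N above free at the end, a little under the final reading.
- **Inward or outward force:** a force of up to 10 N along the arm remained during cranking, because the circle I drove was about 2 mm off.

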